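Fit a temperature probe and set its clamp screw

ROBOT

A 6-joint arm with a two-finger parallel gripper is mounted at the origin on the work surface. World frame = base frame: x ahead of the robot, y to its left, z up, the work surface at z = 0. Lengths are in m, angles in rad, forces in N, time in s.
With the tool pointing down it reaches from about 0.275 to 0.825 m from the base axis. Payload 4.9 kg.
Tool frame: the origin (TCP) lies midway between the tips of the shut fingers; the grasp point (between the pads) lies 19 mm behind it (bot.grip_depth is the distance from the TCP to the grasp point, in m); y points along the fingers, x is the direction in which the jaws open and shut, and the axes are right-handed (so a half turn about y gives the same grasp; the last joint's range is limited). The gripper opens to 85 mm and grips with 20 to 120 N. Pads are 22 mm wide; open, the fingers measure 114 mm over their backs; the gripper's body (76 mm by 85 mm) begins 54 mm behind the grasp point. The pads swing forward as they close: fully open they stand 13 mm farther back than shut.
Start: joints at [-1.387, 0.326, -0.193, 1.052, 0, 1.437], TCP at [0.172, -0.522, 0.21] pointing down, gripper open.
Joint ranges: [-2.65, 2.65], [-0.97, 1.79], [-1.3, 1.35], [-1.93, 2.1], [-1.47, 1.37], [-3.14, 3.14]. Speed limits (rad/s): [2.57, 2.57, 3.14, 3.14, 3.14, 3.14].

INTERFACE

Orientations are given as a unit quaternion [w, x, y, z].
In Python, from cell import bot gives the robot as it stands. Calls block until the motion is done:
- bot.move_pose(position, orientation): joint-space move of the TCP to a pose.
- bot.move_linear(position, speed=0.15, rotation=None, until_force=None): straight line of the TCP; rotation=None keeps the orientation; speed is the mean speed in m/s. With until_force (N) it stops when the force on the tool has changed by that much, and returns True; else False.
- bot.goto_joints(angles): joint-space move.
- bot.set_gripper(opening, grasp_force=None): opening from 0.0 (shut) to 1.0 (fully open); grasp_force is the grip in N (None keeps the last); returns when the fingers have stopped.
- bot.wait(seconds).
- bot.solve_ik(position, orientation): joint angles nearest the present ones, or None.
- bot.camera(name): name is "scene" or "top" or "wrist"; returns the picture (384x512x3 uint8, red, green, blue); there is no depth.
- bot.calibration(name): a dict with "mtx" (3x3 intrinsics, pixels), "extrinsics" (4x4, takes a point from world to camera coordinates); the wrist camera has in their place "hand_eye" (4x4, takes a point from camera to tool coordinates, whose origin is the TCP and whose axes are the tool frame's). Camera axes: x right, y down, z forward; pixel columns grow to the right and rows downward; lengths in m; the calibration is good to about 2 mm. A picture is of the moment at which its call begins: read the wrist's pose just before it. calibration takes no time and is no camera call.
A pose or a line that the arm cannot do raises bot.PlanningError and nothing moves.
- bot.close_job(): hands the job in, once; it reports no verdict.
Trained networks look in the newest picture that a camera, given by its name, has taken for a name from the list of things; names that differ only in an ending like _2 or _b are one class to them, and where a whole thing is asked for, a point or a joint stands for the part that bears it (a point fixed in the world has none). Each returns a list of dicts, best first, with "confidence" (0 to 1); they miss things now and then, are a little off and sometimes report something else, mostly with a low value. They report only what shows in the picture. A call takes as long as a camera call. They do not tell look-alikes from the thing itself.
- bot.search_frame(camera, thing): "bbox" ([left, top, width, height] in pixels, round what is visible of it).
Readings, each from a call of its own:
- bot.read_clock(): time.
- bot.read_joint_positions(): joint angles.
- bot.read_joint_vel(): joint speeds.
- bot.read_joint_efforts(): joint torques, N m.
- bot.read_position(): TCP position.
- bot.read_tool_rot(): TCP orientation.
- bot.read_ft_force(): force on the tool from outside, world axes, zero at the start.
- bot.read_moment(): the same for the moment, N m.
- bot.read_gripper_width(): opening from 0.0 (shut) to 1.0 (fully open).
Only numpy, scipy, OpenCV 4.12 (cv2) and the standard library are available. Lean on these libraries where they do the work, as an engineer would, in place of code of your own. Each camera call takes 0.05 s, during which the arm holds its last target.

TASK

Take the temperature probe (the steel pin with the long round black handle) out of the wooden rack and push it fully home in the socket of the aluminium clamp block, collar on the block. Then turn the block's wing screw clockwise until it seats, back it off a quarter turn so that the probe is not pinched, and finish still gripping the wing screw there: the program ends while holding it. Leave everything else where it is.

Things in the scene. Friction and masses are not known exactly. Their poses are not given: they have to be found in the camera images.
- probe: Temperature probe, 90 mm, 50 g, upright in one of the rack's holes. Origin at the pin's tip, z up. From the tip: steel pin 10 mm in diameter, 40 mm long (last 3 mm tapered); collar 22 mm in diameter, 40 to 44 mm up; round black handle 16 mm in diameter, 44 to 90 mm up (grip it 70 mm up). It hangs by its collar in the rack and later in the socket, both loose fits.
- probe_collar (a point): On the probe's axis, at the underside of its collar, 40 mm above the tip.
- rack: Wooden rack block, fixed, 56 x 190 x 48 mm high (own x, y, z), origin under its centre. Three 13 mm through holes in its top, on its y axis at y = -65, 0 and +65 mm, hold probe, stopper and plug in any order. Take the probe with a finger on each long side of the rack (closing along the rack's x).
- clamp_block: Aluminium clamp block, fixed to the bench, 70 x 180 x 50 mm high (x, y, z of its own frame), origin at the centre of its underside. In its top, at y = -55 mm the probe socket, at y = +55 mm the wing screw with a vertical axis.
- socket (a point): Centre of the mouth of the socket, level with the block's top (50 mm above the bench): a vertical hole 13 mm in diameter, 45 mm deep, with a 3 mm chamfer. The probe is home when its collar lies on the block.
- screw (a joint): Turn of the wing screw in rad; grows clockwise seen from above (tightening). Starts between 1.25 and 1.85, seats against a hard stop at 2.50; a quarter turn back from there reads 0.93. It turns stiffly (0.05 N m), has no spring, stays where it is left and does not rise or sink.
- screw_grip (a point): On the screw's axis at the height to grip, 31 mm above the block's top; turns with the screw. x along the wing, z up. The wing is a black bar 44 mm long (x), 12 mm thick (y), 26 mm high, its top 11 mm above this point; below it a 22 mm round hub on a fixed steel boss 30 mm in diameter, 8 mm high. Grip across the thickness.
- stopper: Bystander in the rack: clear glass stopper pin with a 24 mm ball top, 34 mm above the rack in all. Origin at its lower tip.
- plug: Bystander in the rack: blanking plug with a square black head 24 mm wide, 18 mm high. Origin at its lower tip.
- beaker: Bystander: open glass beaker, 68 mm in diameter, 85 mm high, origin under its centre.
- reagent: Bystander: white plastic bottle with a black cap, 64 mm in diameter, 120 mm high, origin under its centre.
- jar: Bystander: low white jar, 72 mm in diameter, 60 mm high, origin under its centre.
- driver: Bystander: screwdriver with a grey handle lying on the bench.
- dish: Bystander: white ceramic dish, 90 mm in diameter, 30 mm high, origin under its centre.
There are look-alikes about, which are no part of the job. Leave any turquoise look-alike of the probe alone. What is shaped like the clamp_block but purple is not meant.

How it is judged:
By the outcome, as a careful person would: the job done as asked, in the order asked, and still so for the second after the job is handed in, while the arm keeps its last pose, push and grip.
It also fails if it takes over 64 s, if anything falls off the work surface, if the arm or the gripper's body presses on something with over 40 N, if the wrist force passes 120 N, or if a joint passes its speed limit or range.

## Working session

There is one attempt and no reset: what is moved stays moved. The work goes in short steps, each a Python script; the robot and the scene stay as the last script left them, time stands still between calls to the robot, and variables do not carry over. Pictures are saved under pics/ and viewed, and the job is handed in when it is done.

```bash
ls; mkdir -p pics
python3 - <<'E'
from cell import bot
import cv2,numpy as np
for c in ["scene","top","wrist"]:
    im=bot.camera(c); cv2.imwrite(f"pics/{c}0.png",im[:,:,::-1])
    k=bot.calibration(c); print(c,{a:np.round(b,4).tolist() for a,b in k.items()})
    for t in ["probe","rack","clamp_block","screw"]:
        print(t,[(np.round(d["bbox"]).tolist(),round(d["confidence"],2)) for d in bot.search_frame(c,t)])
print(bot.read_position(),bot.read_tool_rot(),bot.read_clock())
E
```

```text
pics
scene {'mtx': [[403.8604, 0.0, 261.6668], [0.0, 403.8604, 194.5156], [0.0, 0.0, 1.0]], 'extrinsics': [[0.4403, 0.8978, -0.0034, -0.2541], [0.6394, -0.3162, -0.7009, -0.298], [-0.6303, 0.3064, -0.7133, 1.4327], [0.0, 0.0, 0.0, 1.0]]}
probe [([144.0, 218.0, 14.0, 19.0], 0.57)]
rack [([139.0, 210.0, 86.0, 46.0], 0.84), ([118.0, 278.0, 34.0, 51.0], 0.71)]
clamp_block [([272.0, 119.0, 60.0, 41.0], 0.79), ([277.0, 154.0, 71.0, 56.0], 0.6), ([200.0, 214.0, 10.0, 12.0], 0.43)]
screw [([316.0, 118.0, 7.0, 14.0], 0.63), ([326.0, 158.0, 12.0, 12.0], 0.53)]
top {'mtx': [[361.0914, 0.0, 250.6572], [0.0, 361.0914, 185.5349], [0.0, 0.0, 1.0]], 'extrinsics': [[0.1449, -0.9894, 0.0012, -0.0755], [-0.9678, -0.142, -0.2077, 0.5877], [0.2057, 0.029, -0.9782, 1.0421], [0.0, 0.0, 0.0, 1.0]]}
probe [([339.0, 216.0, 8.0, 5.0], 0.49), ([363.0, 161.0, 22.0, 20.0], 0.43)]
rack [([286.0, 199.0, 64.0, 32.0], 0.98)]
clamp_block [([129.0, 233.0, 69.0, 44.0], 0.96), ([163.0, 189.0, 65.0, 28.0], 0.57), ([248.0, 134.0, 24.0, 24.0], 0.54)]
screw [([167.0, 192.0, 12.0, 7.0], 0.57)]
wrist {'mtx': [[328.9642, 0.0, 255.7928], [0.0, 328.9642, 191.2011], [0.0, 0.0, 1.0]], 'hand_eye': [[1.0, 0.0005, -0.0015, 0.0007], [0.0016, -0.2774, 0.9608, -0.1639], [0.0001, -0.9608, -0.2774, 0.07], [0.0, 0.0, 0.0, 1.0]]}
probe []
rack []
clamp_block []
screw []
[ 0.17187106 -0.52245583  0.20989135] [ 0.57281479 -0.57280351  0.41459342 -0.41459818] 0.75
```

View images.

View pics/scene0.png

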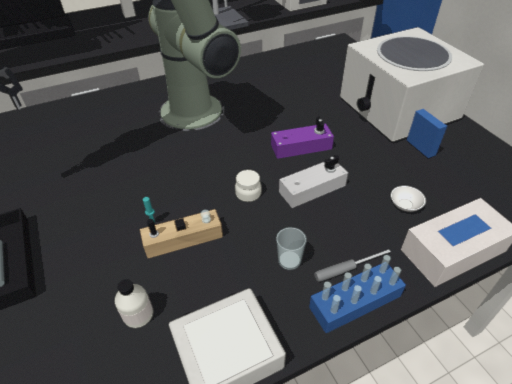

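View pics/top0.png

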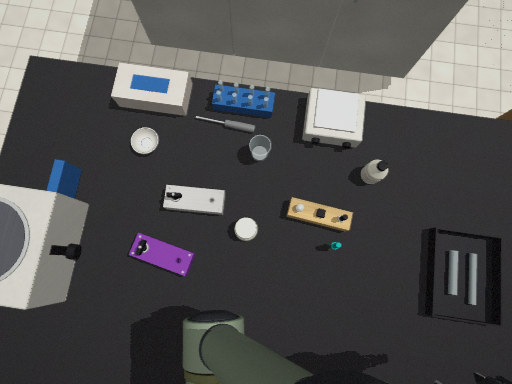

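View pics/wrist0.png

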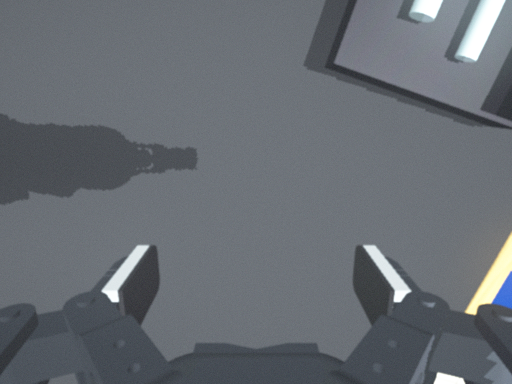

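Run:
```python
import cv2
a=cv2.imread("pics/top0.png"); s=cv2.imread("pics/scene0.png")
cv2.imwrite("pics/crop_top.png",cv2.resize(a[145:295,120:380],None,fx=3,fy=3,interpolation=cv2.INTER_CUBIC))
cv2.imwrite("pics/crop_sc.png",cv2.resize(s[100:270,130:360],None,fx=3.4,fy=3.4,interpolation=cv2.INTER_CUBIC))
```

```text
(no output)
```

View pics/crop_top.png

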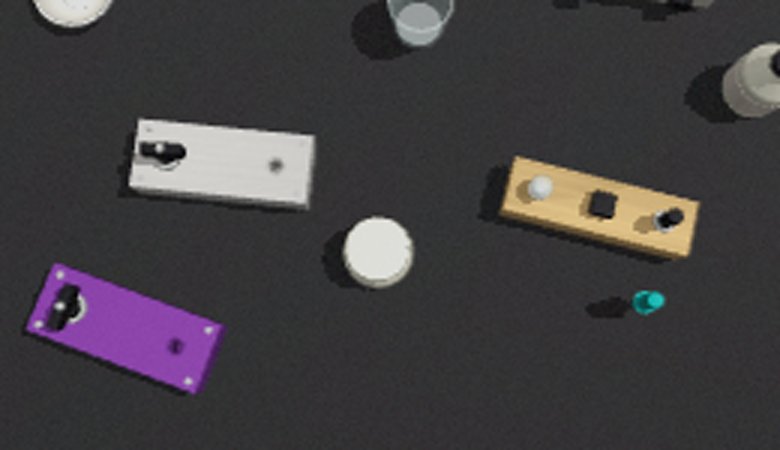

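View pics/crop_sc.png

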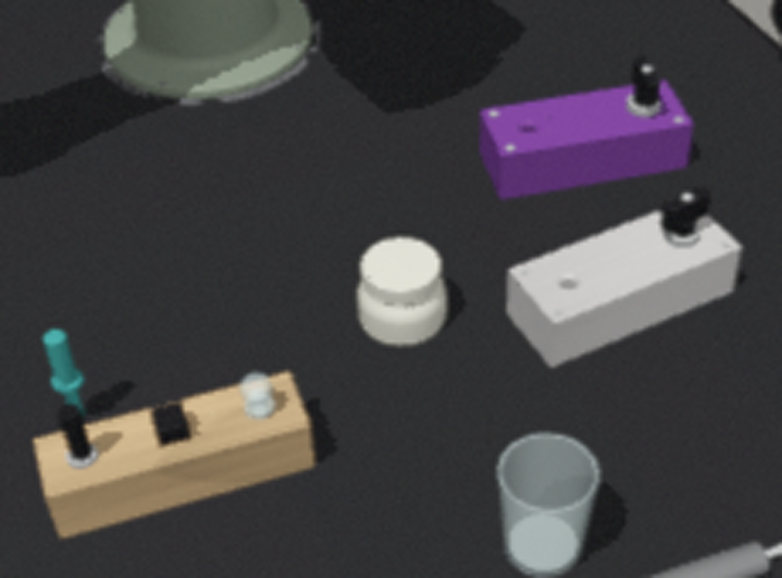

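The probe candidates are the black-handled pin in the rack (top 341,217; scene 152,232) and the turquoise look-alike (top 336,245; scene 148,207). The black one in the wooden rack fits. Of the blocks, the aluminium one (top 194,200) fits and the purple one (top 161,254) is not meant. Next I locate them with the two fixed views.

```bash
cat > h.py <<'E'
from cell import bot
import cv2,numpy as np
from scipy.spatial.transform import Rotation as R
def cam(name,pose=None):
    k=bot.calibration(name);K=np.array(k["mtx"])
    if name=="wrist":
        p,q=pose; T=np.eye(4);T[:3,:3]=R.from_quat(np.r_[q[1:],q[0]]).as_matrix();T[:3,3]=p
        E=np.linalg.inv(T@np.array(k["hand_eye"]))
    else: E=np.array(k["extrinsics"])
    return K,E
def ray(c,uv):
    K,E=c; d=E[:3,:3].T@np.linalg.solve(K,[uv[0],uv[1],1.]); return -E[:3,:3].T@E[:3,3],d
def onz(c,uv,z):
    o,d=ray(c,uv); return o+d*(z-o[2])/d[2]
def tri(obs):
    P=[];
    A=np.zeros((3,3));b=np.zeros(3);rs=[ray(c,uv) for c,uv in obs]
    for o,d in rs:
        d=d/np.linalg.norm(d);M=np.eye(3)-np.outer(d,d);A+=M;b+=M@o
    x=np.linalg.solve(A,b)
    return x
def proj(c,X):
    K,E=c; p=K@(E[:3,:3]@np.asarray(X)+E[:3,3]); return p[:2]/p[2]
def quat(yaw):
    # tool y down, tool x at angle yaw in world
    x=np.array([np.cos(yaw),np.sin(yaw),0]);y=np.array([0,0,-1.]);M=np.c_[x,y,np.cross(x,y)]
    q=R.from_matrix(M).as_quat(); return np.r_[q[3],q[:3]]
def wshot(name):
    pose=(bot.read_position(),bot.read_tool_rot()); im=bot.camera("wrist"); cv2.imwrite(f"pics/{name}.png",im[:,:,::-1])
    np.savez(f"pics/{name}.npz",p=pose[0],q=pose[1]); return im,cam("wrist",pose)
def load(name):
    d=np.load(f"pics/{name}.npz"); return cam("wrist",(d["p"],d["q"]))
E
python3 - <<'E'
from h import *
t=cam("top");s=cam("scene")
T=lambda x,y:(120+x/3,145+y/3); S=lambda x,y:(130+x/3.4,100+y/3.4)
np.set_printoptions(precision=4,suppress=True)
print("probe collar tri",tri([(t,T(661,222)),(s,S(80,457))]))
print("probe top tri",tri([(t,T(676,213)),(s,S(72,412))]))
print("rack corners",[onz(t,T(*p),.048) for p in [(515,157),(698,203),(688,252),(503,212)]])
print("socket",tri([(t,T(276,165)),(s,S(568,284))]),onz(t,T(276,165),.05))
print("block corners",[onz(t,T(*p),.05) for p in [(138,120),(314,136),(308,205),(130,187)]])
print("screw",tri([(t,T(163,152)),(s,S(685,205))]))
print("turq", tri([(t,T(656,299)),(s,S(55,338))]))
print("jar",onz(t,T(378,250),.06),"beaker",onz(t,T(420,5),.085),"stopper",tri([(t,T(540,187)),(s,S(257,390))]))
E
```

```text
probe collar tri [ 0.5328 -0.2725  0.0455]
probe top tri [ 0.5362 -0.2715  0.0976]
rack corners [array([ 0.5769, -0.1192,  0.048 ]), array([ 0.5568, -0.309 ,  0.048 ]), array([ 0.5058, -0.3033,  0.048 ]), array([ 0.5189, -0.114 ,  0.048 ])]
socket [0.5345 0.1248 0.048 ] [0.5329 0.1215 0.05  ]
block corners [array([0.5586, 0.27  , 0.05  ]), array([0.5683, 0.088 , 0.05  ]), array([0.497 , 0.0826, 0.05  ]), array([0.489 , 0.2646, 0.05  ])]
screw [0.5265 0.2346 0.0825]
turq [ 0.4521 -0.2626  0.0884]
jar [0.4615 0.0054 0.06  ] beaker [ 0.712  -0.0008  0.085 ] stopper [ 0.5475 -0.1428  0.0673]
```

Run:
```python
from h import *
np.set_printoptions(precision=3,suppress=True)
q0=bot.read_tool_rot();print("yaw0",R.from_quat(np.r_[q0[1:],q0[0]]).as_matrix()[:,0])
for yaw in (-.09,-.09+np.pi):
    for p in ([.534,-.272,.2],[.534,.123,.2],[.527,.235,.2]): print(yaw,p,bot.solve_ik(p,quat(yaw)))
bot.move_pose([.534,-.30,.21],quat(-.09))
im,c=wshot("w1"); print([(np.round(d["bbox"]),d["confidence"]) for d in bot.search_frame("wrist","probe")])
bot.move_linear([.534,-.24,.20],speed=.15)
im,c=wshot("w2"); print([(np.round(d["bbox"]),d["confidence"]) for d in bot.search_frame("wrist","probe")])
print(bot.read_clock(),bot.read_position())
```

```text
yaw0 [ 0.312 -0.95  -0.   ]
-0.09 [0.534, -0.272, 0.2] [-0.594  0.424 -0.073  1.074  0.     1.067]
-0.09 [0.534, 0.123, 0.2] [ 0.092  0.329 -0.214  1.027  0.     1.752]
-0.09 [0.527, 0.235, 0.2] [ 0.292  0.383 -0.136  1.052  0.     1.952]
3.0515926535897933 [0.534, -0.272, 0.2] [-0.594  0.424 -0.073  1.074  0.    -2.075]
3.0515926535897933 [0.534, 0.123, 0.2] [ 0.092  0.329 -0.214  1.027  0.    -1.389]
3.0515926535897933 [0.527, 0.235, 0.2] [ 0.292  0.383 -0.136  1.052  0.    -1.189]
[(array([237., 127.,  26.,  32.]), 0.85), (array([148., 127.,  34.,  26.]), 0.83)]
[(array([155., 184.,  30.,  39.]), 0.85), (array([246., 190.,  23.,  43.]), 0.68)]
3.075 [ 0.534 -0.241  0.2  ]
```

View pics/w1.png

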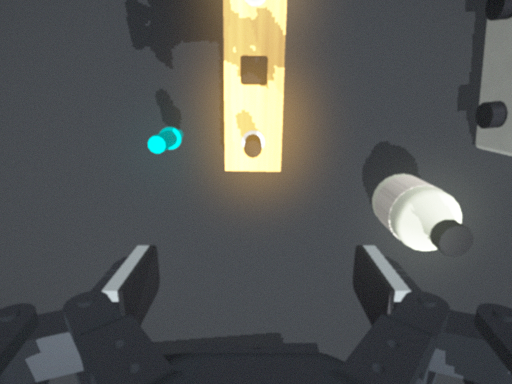

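View pics/w2.png

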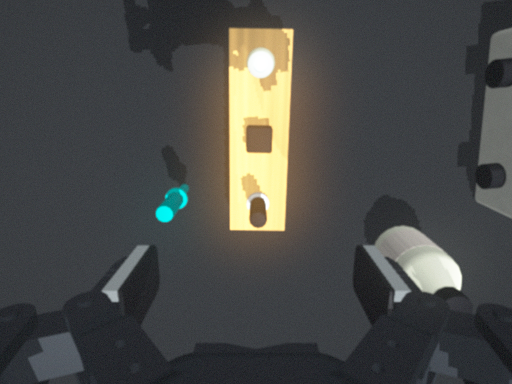

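Run:
```python
import cv2,numpy as np
a=cv2.imread("pics/w1.png")[120:180,225:290]; b=cv2.imread("pics/w2.png")[180:240,225:290]
cv2.imwrite("pics/c12.png",np.hstack([cv2.resize(i,None,fx=6,fy=6,interpolation=cv2.INTER_CUBIC) for i in (a,b)]))
```

```text
(no output)
```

View pics/c12.png

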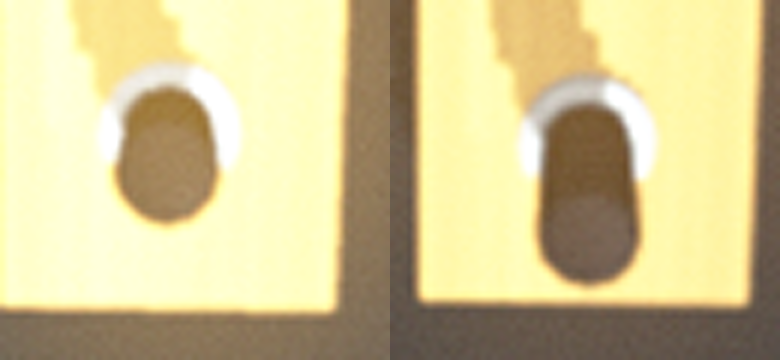

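Run:
```python
from h import *
np.set_printoptions(precision=4,suppress=True)
a=load("w1");b=load("w2");t=cam("top");s=cam("scene")
print("top",tri([(a,(252.8,148.7)),(b,(258,219.3))]))
print("collar",tri([(a,(253,141.8)),(b,(258,203.8))]))
print("collar z052",onz(a,(253,141.8),.052),onz(b,(258,203.8),.052))
print("top z098",onz(a,(252.8,148.7),.098),onz(b,(258,219.3),.098))
cs=np.array([onz(b,p,.048)[:2] for p in [(229,29),(293,29),(285.5,230.5),(230,230.5)]]);print(cs)
d1=cs[0]-cs[3];d2=cs[1]-cs[2];print([np.arctan2(-d[0],d[1]) for d in (d1,d2)], cs.mean(0))
print("turq top",tri([(a,(157,144)),(b,(165,214))]))
print("plug,stopper", onz(b,(260,139),.066),onz(b,(261.5,62.5),.07))
```

```text
top [ 0.5329 -0.2735  0.0959]
collar [ 0.533  -0.2732  0.054 ]
collar z052 [ 0.5327 -0.2735  0.052 ] [ 0.5331 -0.2739  0.052 ]
top z098 [ 0.533  -0.2732  0.098 ] [ 0.5329 -0.2727  0.098 ]
[[ 0.5219 -0.1124]
 [ 0.5777 -0.1174]
 [ 0.5589 -0.3067]
 [ 0.5016 -0.3016]]
[np.float64(-0.10693785578630136), np.float64(-0.09937194560016036)] [ 0.54   -0.2095]
turq top [ 0.4519 -0.2625  0.0927]
plug,stopper [ 0.5407 -0.2081  0.066 ] [ 0.5474 -0.1443  0.07  ]
```

Run:
```python
from h import *
np.set_printoptions(precision=4,suppress=True)
q=quat(-.103)
bot.set_gripper(.55)
bot.move_pose([.533,-.2733,.15],q)
bot.move_linear([.533,-.2733,.059],speed=.1)
bot.set_gripper(0.0,40)
print(bot.read_gripper_width(),bot.read_ft_force(),bot.read_position())
bot.move_linear([.533,-.2733,.16],speed=.12)
print(bot.read_gripper_width(),bot.read_ft_force())
bot.move_pose([.52,.10,.19],quat(.053))
wshot("w3"); print("clampb",[(np.round(d["bbox"]),round(d["confidence"],2)) for d in bot.search_frame("wrist","clamp_block")],"screw",[(np.round(d["bbox"]),round(d["confidence"],2)) for d in bot.search_frame("wrist","screw")])
bot.move_linear([.52,.16,.19],speed=.15)
wshot("w4"); print("clampb",[(np.round(d["bbox"]),round(d["confidence"],2)) for d in bot.search_frame("wrist","clamp_block")],"screw",[(np.round(d["bbox"]),round(d["confidence"],2)) for d in bot.search_frame("wrist","screw")])
print(bot.read_clock(),bot.read_gripper_width())
```

```text
0.16025244568588928 [-1.5948 -0.3296  5.6801] [ 0.5333 -0.2736  0.0597]
0.1690668195513637 [ 0.4566 -0.4963 -0.4414]
clampb [(array([229.,   0.,  87., 188.]), 0.88), (array([  9.,   0., 116., 108.]), 0.71)] screw [(array([253.,   3.,  34.,  38.]), 0.78)]
clampb [(array([227.,  43.,  82., 203.]), 0.97), (array([ 20.,   0., 120., 174.]), 0.69)] screw [(array([253.,  61.,  30.,  56.]), 0.82), (array([54.,  0., 33.,  9.]), 0.79)]
8.5833 0.16539083976107227
```

View pics/w3.png

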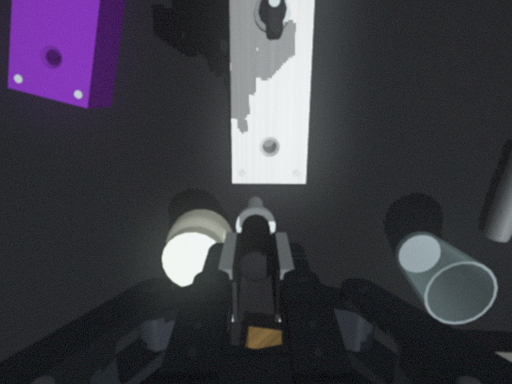

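View pics/w4.png

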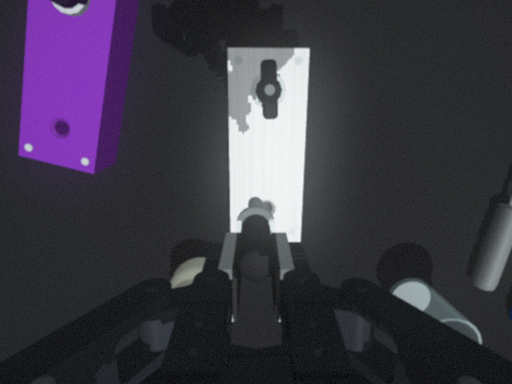

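Run:
```python
import cv2,numpy as np
a=cv2.imread("pics/w3.png")[130:260,215:325]; b=cv2.imread("pics/w4.png")[130:260,215:325]; c=cv2.imread("pics/w4.png")[40:130,215:325]
g=lambda i:cv2.resize(i,None,fx=3.5,fy=3.5,interpolation=cv2.INTER_CUBIC)
cv2.imwrite("pics/c34.png",np.hstack([g(a),g(b)]));cv2.imwrite("pics/c4s.png",cv2.resize(c,None,fx=6,fy=6,interpolation=cv2.INTER_CUBIC))
```

```text
(no output)
```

View pics/c34.png

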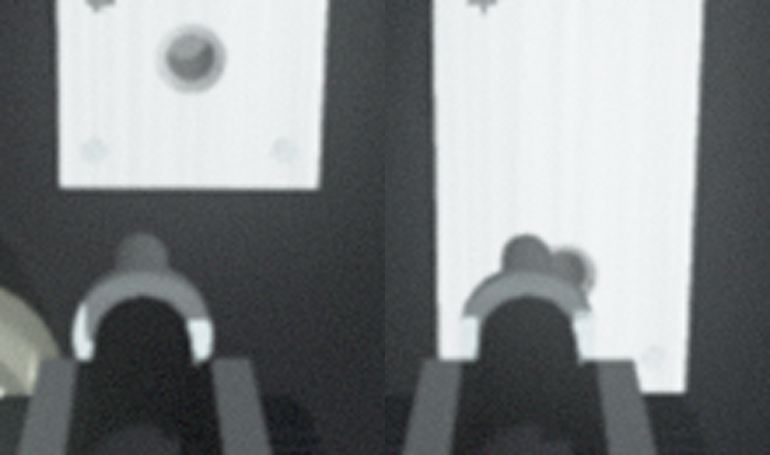

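View pics/c4s.png

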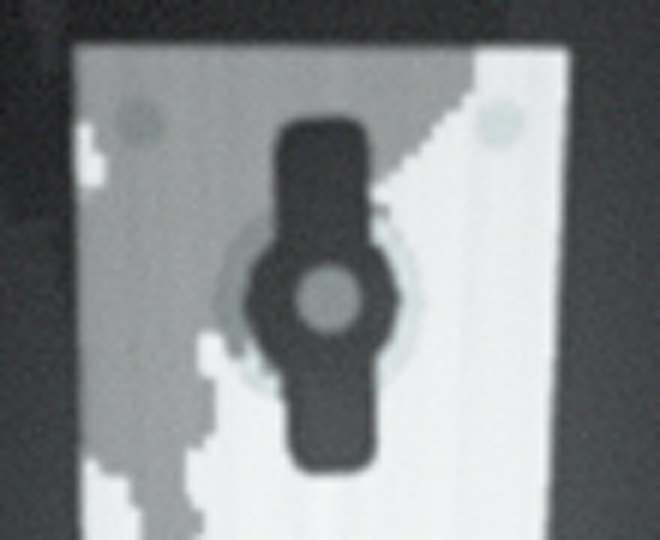

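Run:
```python
from h import *
np.set_printoptions(precision=4,suppress=True)
a=load("w3");b=load("w4");t=cam("top");s=cam("scene")
sa=(269.9,146.9);sb=(266.4,207.7)
print("socket tri",tri([(a,sa),(b,sb)]),onz(a,sa,.05),onz(b,sb,.05))
for n,c,u in (("w3",a,(255.6,204.3)),("w4",b,(255.8,204.3))): print("tip",onz(c,u,.1383), np.load(f"pics/{n}.npz")["p"])
f=lambda x,y:(215+x/6,40+y/6)
print("screw nut",onz(b,f(328,299),.092),tri([(b,f(328,299)),(a,(274,2.5))]),"wing mid",onz(b,f(327,295),.092))
e1=onz(b,f(322,118),.092);e2=onz(b,f(332,472),.092);print(e1,e2,np.linalg.norm(e1-e2),np.arctan2(*(e1-e2)[[1,0]]))
cs=np.array([onz(b,p,.05)[:2] for p in [f(72,45),f(570,45),(215+(690-385)/3.5,130+392/3.5)]]);print(cs,np.arctan2(*(cs[1]-cs[0])[::-1]),np.arctan2(*(cs[1]-cs[2])[::-1])-np.pi/2)
```

```text
socket tri [0.532  0.124  0.0446] [0.5317 0.1248 0.05  ] [0.5317 0.1258 0.05  ]
tip [0.52   0.0975 0.1383] [0.5204 0.0991 0.1898]
tip [0.5197 0.158  0.1383] [0.52   0.1596 0.1898]
screw nut [0.5261 0.2347 0.092 ] [0.5262 0.2348 0.087 ] wing mid [0.5259 0.2352 0.092 ]
[0.524 0.256 0.092] [0.528  0.2133 0.092 ] 0.04289463834508134 1.665242509836648
[[0.4891 0.2681]
 [0.5598 0.2719]
 [0.5698 0.0914]] 0.05327600872133729 0.05524803660998434
```

Run:
```python
from h import *
q=bot.read_tool_rot()
bot.move_linear([.532,.1257,.110],speed=.12)
wshot("w5");cv2.imwrite("pics/s5.png",bot.camera("scene")[:,:,::-1]);print(bot.read_clock(),bot.read_position(),bot.read_ft_force())
a=cv2.imread("pics/w5.png")[150:280,200:310];b=cv2.imread("pics/s5.png")[120:220,250:360]
cv2.imwrite("pics/c5.png",np.hstack([cv2.resize(a,(385,455),interpolation=2),cv2.resize(b,(400,455),interpolation=2)]))
```

```text
9.5667 [0.53267349 0.12604162 0.11089636] [ 0.67765389  0.33008005 -0.73591998]
```

View pics/c5.png

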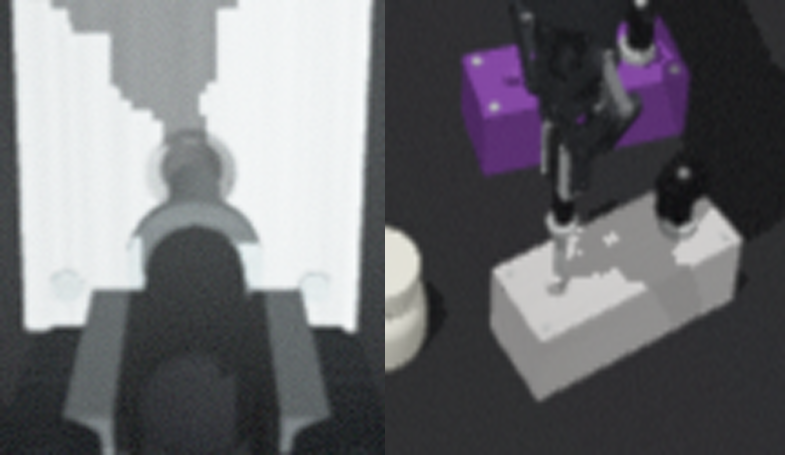

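The pin tip (w5 ≈ 255,200) sits over the socket ring (centre ≈ 254,198). I'm lowering it under force guard.

Run:
```python
from h import *
np.set_printoptions(precision=4,suppress=True)
print(bot.move_linear([.5317,.1255,.085],speed=.04,until_force=8),bot.read_position(),bot.read_ft_force())
print(bot.move_linear([.5317,.1255,.0595],speed=.03,until_force=8),bot.read_position(),bot.read_ft_force(),bot.read_clock())
wshot("w6");cv2.imwrite("pics/s6.png",bot.camera("scene")[:,:,::-1])
a=cv2.imread("pics/w6.png")[150:280,200:310];b=cv2.imread("pics/s6.png")[120:220,250:360]
cv2.imwrite("pics/c6.png",np.hstack([cv2.resize(a,(385,455),interpolation=2),cv2.resize(b,(400,455),interpolation=2)]))
```

```text
False [0.5318 0.1255 0.085 ] [ 0.4993  0.9581 -0.5534]
True [0.5314 0.1255 0.0617] [-0.8425 -0.2337  5.4635] 11.075
```

View pics/c6.png

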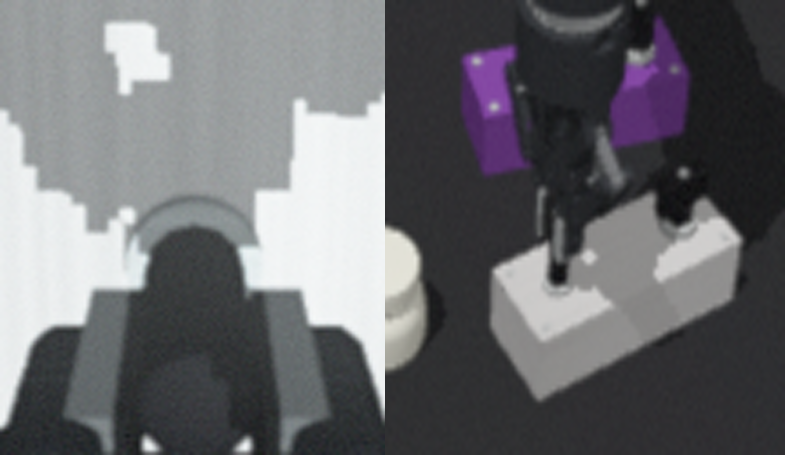

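Collar contact came at TCP z = 0.0617, as predicted for fully home. I'm releasing and moving to the wing screw with the wrist half-turned so joint 6 has range.

Run:
```python
from h import *
np.set_printoptions(precision=4,suppress=True)
bot.set_gripper(.55)
p=bot.read_position()
bot.move_linear([p[0],p[1],.16],speed=.15)
bot.move_pose([.526,.235,.19],quat(.094+np.pi))
wshot("w7");print(bot.read_joint_positions(),bot.read_clock(),bot.read_ft_force(),bot.read_moment())
print("screw",[(np.round(d["bbox"]),round(d["confidence"],2)) for d in bot.search_frame("wrist","screw")])
a=cv2.imread("pics/w7.png")[60:260,180:340];cv2.imwrite("pics/c7.png",cv2.resize(a,None,fx=3,fy=3,interpolation=2))
```

```text
[ 0.2919  0.3878 -0.1546  1.0286  0.     -1.3726] 14.975 [0.8923 0.2886 0.0184] [-0.0066  0.0502  0.0569]
screw [(array([242., 157.,  26.,  53.]), 0.98), (array([399., 246.,  55.,  36.]), 0.94)]
```

View pics/w7.png

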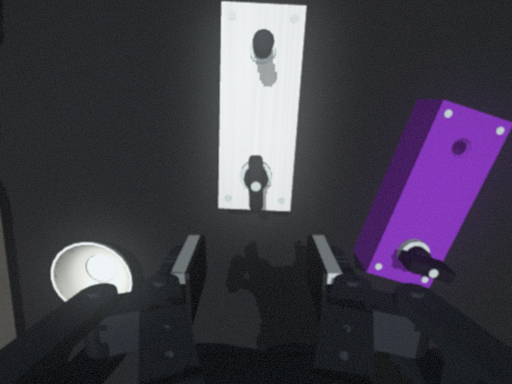

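View pics/c7.png

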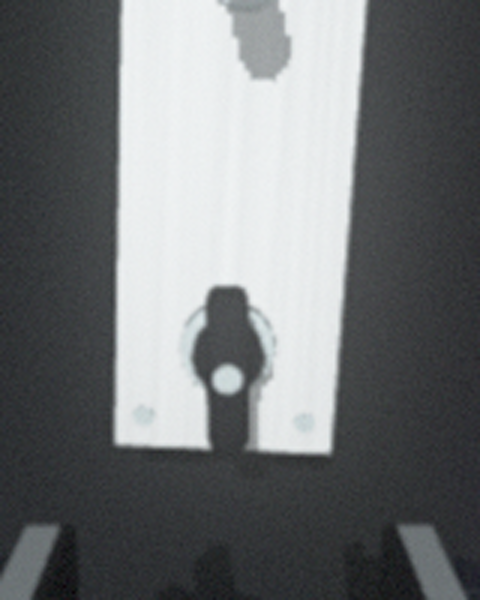

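The probe stands in the socket, collar on the block (w7 263,45). The wing screw is at 256,186, aligned with the jaws.

Run:
```python
from h import *
np.set_printoptions(precision=4,suppress=True)
c=load("w7");b=load("w4")
u=(180+227/3,60+379/3); v=(215+328/6,40+299/6)
print("screw",onz(c,u,.092),tri([(c,u),(b,v)]))
e1=onz(c,(180+228/3,60+288/3),.092);e2=onz(c,(180+229/3,60+450/3),.092);print(np.linalg.norm(e1-e2),np.arctan2(*(e2-e1)[[1,0]]))
print("socket/probe top",onz(c,(263.5,38),.1), bot.read_position())
```

```text
screw [0.5255 0.2355 0.092 ] [0.5262 0.2353 0.0934]
0.045942519038782624 1.670889339494754
socket/probe top [0.5304 0.1245 0.1   ] [0.526  0.2349 0.19  ]
```

Run:
```python
from h import *
np.set_printoptions(precision=3,suppress=True)
q=quat(.097+np.pi)
P=[.5259,.2351,.065]
bot.move_pose([.5259,.2351,.13],q)
print(bot.move_linear(P,speed=.08,until_force=8),bot.read_position())
bot.set_gripper(0.0,60)
print(bot.read_gripper_width(),bot.read_position(),bot.read_ft_force(),bot.read_moment(),bot.read_joint_positions(),bot.read_clock())
for i in range(1,4):
    bot.move_pose(P,quat(.097+np.pi-.15*i))
    print(i,bot.read_joint_positions()[5],bot.read_ft_force(),bot.read_moment(),bot.read_gripper_width(),bot.read_clock())
```

```text
False [0.526 0.235 0.065]
0.10749213857848788 [0.526 0.235 0.066] [-1.343  0.147  4.696] [-0.081  0.24   0.017] [ 0.292  0.506 -0.315  0.749 -0.    -1.376] 16.75
1 -1.2250791625716138 [-1.638 -0.638  6.012] [-0.039  0.339 -0.076] 0.11307205985448429 17.0167
2 -1.0750771425036005 [-1.126 -1.244  5.966] [-0.021  0.3   -0.089] 0.11390559525727238 17.2833
3 -0.9250530804797628 [-1.729  0.679  5.677] [-0.022  0.277 -0.078] 0.11244759336934372 17.55
```

Run:
```python
from h import *
np.set_printoptions(precision=3,suppress=True)
P=[.5259,.2351,.065]
for k in range(16):
    d=.45+.06*(k+1)
    bot.move_pose(P,quat(.097+np.pi-d)); m=bot.read_moment(); j=bot.read_joint_positions()[5]
    print(round(d,2),round(j,4),"lag",round(-1.3751+d-j,4),bot.read_ft_force(),m,round(bot.read_gripper_width(),4),bot.read_joint_efforts()[5])
    if abs(m[2])>.5 or d>1.3: break
print(bot.read_clock())
wshot("w8")
```

```text
0.51 -0.8652 lag 0.0001 [-1.524  0.515  4.403] [-0.032  0.346 -0.075] 0.109 -0.013414919085334986
0.57 -0.8052 lag 0.0001 [-1.514 -0.757  5.696] [-0.085  0.347 -0.087] 0.1097 -0.013435568253044039
0.63 -0.7452 lag 0.0001 [-0.669 -0.355  6.335] [-0.084  0.301 -0.066] 0.1125 -0.01343160605756566
0.69 -0.6852 lag 0.0001 [-1.95  -0.553  6.084] [-0.035  0.343 -0.076] 0.112 -0.013452553830575198
0.75 -0.6252 lag 0.0001 [-1.136 -0.425  5.476] [-0.043  0.357 -0.036] 0.1078 -0.013456960441544652
0.81 -0.5652 lag 0.0001 [-1.05  -1.056  6.015] [-0.059  0.286 -0.056] 0.1098 -0.013460700865834951
0.87 -0.5052 lag 0.0001 [-1.899  1.024  6.308] [-0.062  0.326 -0.023] 0.1144 -0.01347535871900618
0.93 -0.4452 lag 0.0001 [-2.007  0.196  5.785] [-0.06   0.353 -0.028] 0.1111 -0.013508309202734381
0.99 -0.3856 lag 0.0005 [-0.682  0.435  5.611] [0.003 0.337 0.106] 0.1081 0.12464925181120634
1.05 -0.3275 lag 0.0024 [-1.8   -0.525  5.191] [-0.07   0.27   0.814] 0.1093 0.8496865443885326
20.05
```

View pics/w8.png

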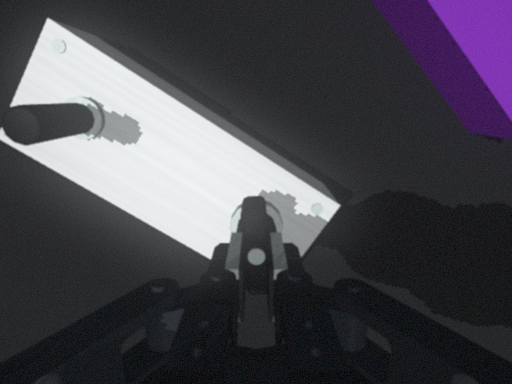

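The stop is clear: torque rises from about 0.98 rad of turn, reaching 0.85 N m at 1.05. Backing off π/2 from the contact angle.

Run:
```python
from h import *
np.set_printoptions(precision=3,suppress=True)
P=[.5259,.2351,.065]
for d in np.linspace(1.05,.978-np.pi/2,9)[1:]:
    bot.move_pose(P,quat(.097+np.pi-d))
    print(round(d,3),round(bot.read_joint_positions()[5],4),bot.read_ft_force(),bot.read_moment(),round(bot.read_gripper_width(),4),round(bot.read_joint_efforts()[5],3))
print(bot.read_clock(),bot.read_position())
wshot("w9")
for n in("scene","top"): cv2.imwrite(f"pics/{n}9.png",bot.camera(n)[:,:,::-1])
a=cv2.imread("pics/w9.png")[150:350,150:350];b=cv2.imread("pics/scene9.png")[110:260,130:360]
cv2.imwrite("pics/c9.png",np.hstack([cv2.resize(a,(390,390),interpolation=2),cv2.resize(b,(410,390),interpolation=2)]))
```

```text
0.845 -0.5311 [-2.079  0.013  5.596] [-0.06   0.348  0.059] 0.1075 -0.007
0.639 -0.7365 [-2.303 -0.972  6.304] [-0.061  0.349  0.046] 0.1064 -0.007
0.434 -0.9419 [-1.735 -0.067  5.678] [-0.044  0.284  0.049] 0.1105 -0.007
0.229 -1.1472 [-1.057 -0.212  6.243] [-0.036  0.269  0.074] 0.1096 -0.007
0.023 -1.3525 [-1.246 -0.542  5.202] [-0.091  0.281  0.058] 0.109 -0.007
-0.182 -1.5579 [-1.202 -0.501  5.172] [-0.093  0.172  0.027] 0.112 -0.007
-0.387 -1.7606 [-0.684  0.128  5.276] [-0.057  0.174  0.04 ] 0.1081 -0.017
-0.593 -1.9659 [-0.508 -1.646  5.717] [-0.108  0.216  0.08 ] 0.1094 -0.007
22.6333 [0.526 0.235 0.066]
```

View pics/w9.png

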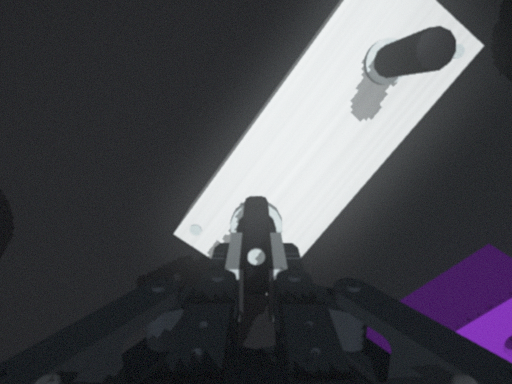

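View pics/c9.png

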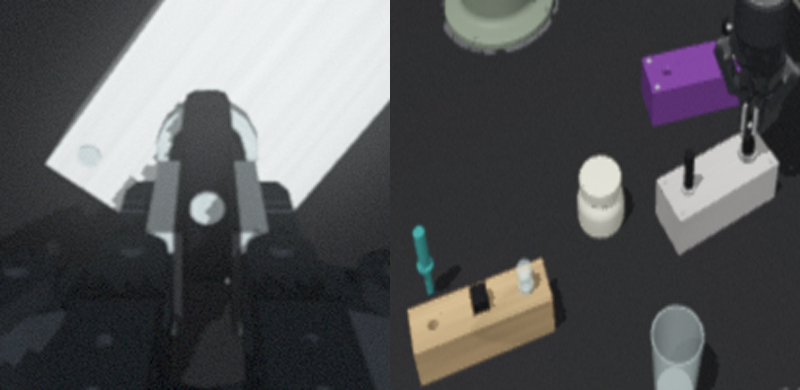

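View pics/scene9.png

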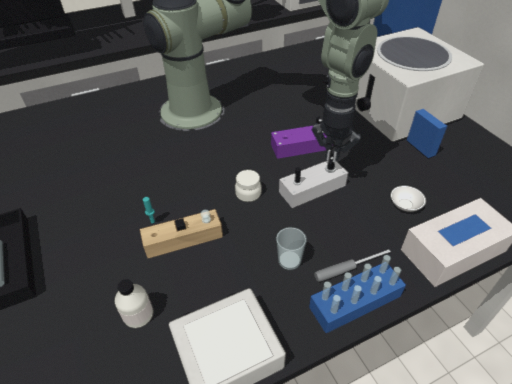

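Run:
```python
from cell import bot
print(bot.read_gripper_width(),bot.read_joint_positions()[5],bot.read_clock()); print(bot.close_job())
```

```text
0.11442408775821877 -1.9657493087266598 22.7833
the job is handed in; nothing more can be done
None
```

I've done the job and handed it in at 22.8 s of the 64 s; no verdict is reported.

- **Probe:** I took the black-handled probe from the rack and lowered it into the aluminium block's socket. It made contact at TCP z = 0.0617, the height predicted for collar on block. After release, the pictures showed it upright and seated.
- **Screw:** I gripped the wing and turned it clockwise 1.05 rad. Torque began to rise at about 0.98 rad and reached 0.85 N m against the stop. I then backed it off a quarter turn from that contact point, so the program ended with the wing gripped at 60 N.
- **Last checks:** The wing was in line with the jaws. Its angle relative to the block is about 0.93 rad, assuming the screw's zero lies along the block's x axis. The probe was still seated. In the final scene picture the other items, the turquoise look-alike and the purple block were where they started.
- **Small disagreement:** Two earlier measurements of the socket differed by about 1 mm and the held pin's tip by about 1.6 mm. Both were within the chamfer's tolerance, and no check failed.

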